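# Lock the spindle of the shaft fixture

## Task

The spindle of the green shaft fixture has been left turned, and the shaft in its collet must be held still in its home position for the hardness test. With your fingertips, push the yellow handle round until the slot between the red marks in the steel disc lines up with the locking bar, then push the red knob so that the bar slides through the slot and is fully home, and take your hand away. Only push: do not force anything, do not take the handle or the knob between the fingers, and leave the loose things lying around where they are.

Things in the scene. Friction and masses are not known exactly. Their poses are not given: they have to be found in the camera images.
- spindle_fixture: Dark green cast fixture fixed to the table, base plate 185 x 134 x 14 mm. Origin on the table under the spindle, 26 mm behind the disc's front face; x runs along the spindle away from the robot, y left, z up. Behind the disc the barrel is 125 mm high. In front of the disc only the hub, the handle, the guide and the bar stand higher than 21 mm
- disc_centre (a point): Fixed point on the spindle axis at the front face of the slotted steel disc, 85 mm above the table. The disc stands upright, faces the robot, is 132 mm across and 12 mm thick, so its top is 151 mm above the table; its hub, 48 mm across, stands 13 mm out in front. Axes as the fixture's
- guide (a point): Centre of the front end of the bar's fixed guide, 85 mm above the table: a green block with a brass bush that reaches from here 45 mm back (fixture x), 31 mm wide, top 101 mm above the table. The knob comes to rest against it. Axes as the fixture's
- locking_disc (a joint): Angle of the disc about the spindle (rad), positive clockwise as the robot sees it. 0: the slot (15 mm wide, 25 mm deep into the rim, red marks on both sides) points level to the right (fixture -y), in line with the bar. Starts at -1.35 to -0.55; turns from -1.6 to 0.6 between stops, has no spring and stays where it is left; about 2.6 N at the handle turns it
- handle (a point): Middle of the yellow handle on the disc: a round grip of 14 mm that stands 42 mm out from the disc's face towards the robot, parallel to the spindle, 50 mm from its axis; this point is 22 mm in front of the face. At disc angle 0 it is 15 degrees right of straight above the spindle; it starts 16 to 62 degrees left of the top
- slot (a point): Middle of the disc's slot at the front face of the disc, 54 mm from the spindle axis; at disc angle 0 it is exactly ahead of the bar's nose
- locking_bar (a joint): Travel of the round 12 mm locking bar along the fixture's x (m), growing away from the robot. 0: drawn out, rounded nose 7 mm in front of the disc; 0.019: nose through the disc; 0.040: fully home in the hole behind, at its stop. Starts at 0 to 0.004; 3 N of friction, no spring, stays where left. The disc stops it if the slot is off by more than about 4 degrees; the nose centres smaller errors
- bar_knob (a point): Centre of the flat outer face (towards the robot) of the red push knob on the bar's front end, 30 mm in diameter and 14 mm long, 85 mm above the table and 54 mm right of the spindle axis; it moves with the bar
- dust_brush: Loose dust brush with wooden handle, 184 x 31 x 12 mm, lies left of the fixture. Leave alone
- ball_box: Loose blue and white box, 42 x 62 x 21 mm, left of the fixture. Leave alone
- test_block_a: Loose round steel block, 64 mm across, 13 mm high, in front of the fixture. Leave alone
- bullseye_level: Loose round spirit level, 48 mm across, 15 mm high. Leave alone
- tweezers: Loose steel tweezers, 124 x 15 x 8 mm. Leave alone
- mount_a4: Loose cream cylinder (specimen), 30 mm across, 22 mm high. Leave alone

How it is judged:
By the outcome, as a careful person would: the job done as asked, in the order asked, and still so for the second after the job is handed in, with the robot touching nothing.
It also fails if it takes over 48 s, if anything falls off the work surface, if the arm or the gripper's body presses on something with over 40 N, if the wrist force passes 120 N, or if a joint passes its speed limit or range.

## Robot

A 7-joint arm with a two-finger parallel gripper is mounted at the origin on a cart in front of the work surface, level with it; the furniture and walls round the work are solid. World frame = base frame: x ahead of the robot, y to its left, z up, the work surface at z = 0. Lengths are in m, angles in rad, forces in N, time in s.
With the tool pointing down it reaches from about 0.425 to 0.925 m from the base axis. Payload 6.8 kg.
Tool frame: the origin (TCP) lies midway between the tips of the shut fingers; the grasp point (between the pads) lies 19 mm behind it (bot.pinch_z is the distance from the TCP to the grasp point, in m); z points along the fingers, y is the direction in which the jaws open and shut (so a half turn about z gives the same grasp; the last joint's range is limited). The gripper opens to 88 mm and grips with 3 to 60 N. Pads are 20 mm wide; open, the fingers measure 115 mm over their backs; the gripper's body (75 mm by 178 mm) begins 61 mm behind the grasp point.
Start: joints at [-1.371, 0.477, 0.022, 1.555, -0.011, 1.109, -0.083], TCP at [0.204, 0.643, 0.223] pointing down, gripper open.
Joint ranges: [-2.96, 2.96], [-0.34, 2.1], [-1.41, 1.46], [0.24, 2.44], [-1.37, 4.51], [0.17, 1.92], [-2.96, 2.96]. Speed limits (rad/s): [2.39, 2.39, 3.14, 3.14, 3.14, 3.14, 3.14].

## Interface

Orientations are given as a rotation vector (axis times angle).
In Python, from workcell import bot gives the robot as it stands. The module is installed in compiled form; this text tells all that it offers.
- The arm moves only by the shell command python3 -m pendant 'ROWS' [FORCE]. ROWS is a JSON object of lists of equal length, an entry for each row: "linear": the shift along the world's x, y, z in m, a list of three; "yaw": the turn about the world's z in degrees; "fingers": the opening in per cent of the stroke, from 0 (shut) to 100 (fully open). A call has 1 to 8 rows; each row is the pose to reach, as a shift and turn from the pose commanded when the call began; what a row does not reach only later rows make up. A row lasts 1/8 s, in which the tool goes at most 62.5 mm and 10.7 degrees, less where a joint would pass 70% of its speed; a pose out of reach is approached as far as the arm can. A call with a gripper value outside its range is refused whole. The fingers move at their own pace and stop on an object; FORCE is the grip in N (left out, the last holds). Time passes only in rows, so rows that repeat a pose let the fingers close. It gives the time, the measured TCP pose, the force and the opening at its end, in the units of the state.
- bot.observe(): the state, without advancing time (a new reading comes with each control period).
- bot.snapshot(name): name is "scene" or "side" or "wrist"; returns the picture (400x640x3 uint8, red, green, blue); there is no depth.
- bot.camera_info(name): a dict with "vfov" (degrees; the focal length in pixels is half the picture's height over the tangent of half this angle, whatever the lens; pixels are square), "cx", "cy" (the principal point, pixels), "T" (4x4, takes a point from camera to world coordinates). Camera axes: x right, y up, looking along -z (the intrinsics and any distortion apply to the point x, -y, -z); pixel columns grow to the right and rows downward; lengths in m; the calibration is good to about 2 mm. The wrist camera is an equidistant fisheye: a pixel r from the principal point sees the ray r / f radians off the axis. A picture is of the moment at which its call begins: read the wrist's pose just before it. camera_info takes no time and is no camera call; for the wrist camera it gives the pose at the moment of the call.
- bot.sign_off(): hands the job in, once; it reports no verdict.
The state is a dict: "time": time; "joint_positions": joint angles; "joint_velocities": joint speeds; "effort": joint torques, N m; "position": TCP position; "ee_rot": TCP orientation; "contact_force": force on the tool from outside, world axes, zero at the start; "ft_torque": the same for the moment, N m; "grip_width": opening from 0.0 (shut) to 1.0 (fully open).
Only numpy, scipy, OpenCV 4.12 (cv2) and the standard library are available. Lean on these libraries where they do the work, as an engineer would, in place of code of your own. Each camera call takes 0.05 s, during which the arm holds its last target.

## Working session

There is one attempt and no reset: what is moved stays moved. The work goes in short steps, Python scripts to look and compute and a shell command to move; the robot and the scene stay as the last step left them, time stands still between calls to the robot, and variables do not carry over. Pictures are saved under pics/ and viewed, and the job is handed in when it is done.

```bash
mkdir -p pics; cat > h.py <<'E'
from workcell import bot
import numpy as np, cv2
def save(n,f):
    im=bot.snapshot(n); cv2.imwrite('pics/'+f,im[:,:,::-1]); return im
def ray(ci,u,v):
    f=200/np.tan(np.radians(ci['vfov']/2)); T=np.array(ci['T'])
    d=np.array([(u-ci['cx'])/f,-(v-ci['cy'])/f,-1]); return T[:3,3],T[:3,:3]@d
def proj(ci,p):
    f=200/np.tan(np.radians(ci['vfov']/2)); T=np.array(ci['T'])
    q=T[:3,:3].T@(np.array(p)-T[:3,3]); return ci['cx']+f*q[0]/-q[2], ci['cy']-f*q[1]/-q[2]
def onz(ci,u,v,z):
    o,d=ray(ci,u,v); return o+d*(z-o[2])/d[2]
def tri(a,b):
    (o1,d1),(o2,d2)=a,b
    d1=d1/np.linalg.norm(d1);d2=d2/np.linalg.norm(d2)
    s=np.linalg.lstsq(np.c_[d1,-d2],o2-o1,rcond=None)[0]
    p,q=o1+s[0]*d1,o2+s[1]*d2
    return (p+q)/2,np.linalg.norm(p-q)
E
python3 - <<'E'
from h import *
o=bot.observe();print(o['time'],o['position'],o['ee_rot'],o['contact_force'])
for n in('scene','side'):
    save(n,n+'0.png');c=bot.camera_info(n);print(n,c['vfov'],c['cx'],c['cy'],np.round(c['T'],3).tolist(),c.keys())
E
```

```text
0.0 [0.20431054 0.64270465 0.22167277] [-4.81482105e-01 -3.10431083e+00  2.86510904e-03] [-0.00961931 -1.02211132  0.39055527]
scene 45.318714702480264 322.132385809955 201.60466364065192 [[-0.868, 0.391, -0.306, 0.253], [-0.496, -0.662, 0.563, 0.734], [0.017, 0.64, 0.768, 0.901], [0.0, 0.0, 0.0, 1.0]] dict_keys(['vfov', 'cx', 'cy', 'T'])
side 44.771434275367895 313.06343680888824 202.60860832571979 [[0.907, 0.253, -0.336, 0.243], [-0.42, 0.514, -0.748, -0.516], [-0.016, 0.82, 0.572, 0.655], [0.0, 0.0, 0.0, 1.0]] dict_keys(['vfov', 'cx', 'cy', 'T'])
```

View pics/scene0.png

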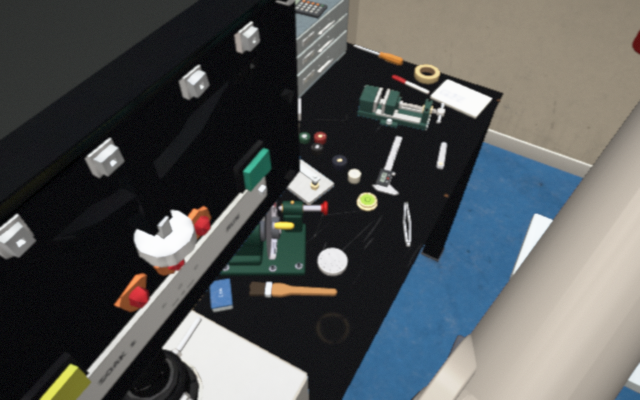

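View pics/side0.png

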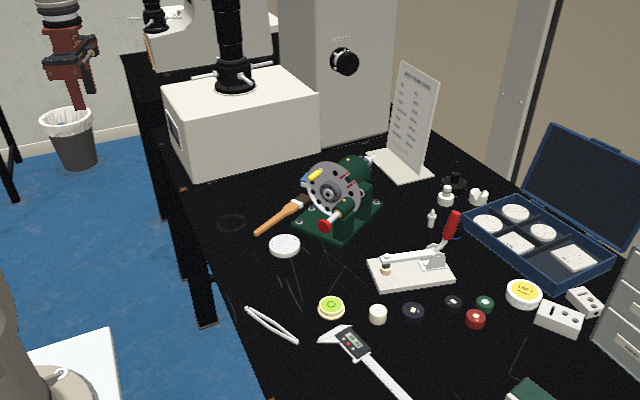

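```bash
python3 - <<'E'
import cv2
a=cv2.imread('pics/side0.png')[130:260,230:400];cv2.imwrite('pics/s0c.png',cv2.resize(a,None,fx=4.5,fy=4.5,interpolation=2))
a=cv2.imread('pics/scene0.png')[170:310,190:370];cv2.imwrite('pics/c0c.png',cv2.resize(a,None,fx=4.2,fy=4.2,interpolation=2))
E
```

```text
(no output)
```

View pics/s0c.png

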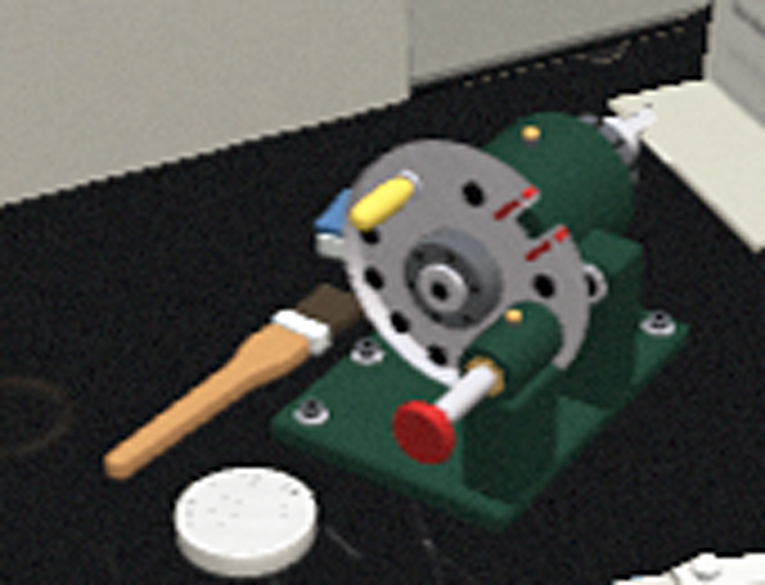

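View pics/c0c.png

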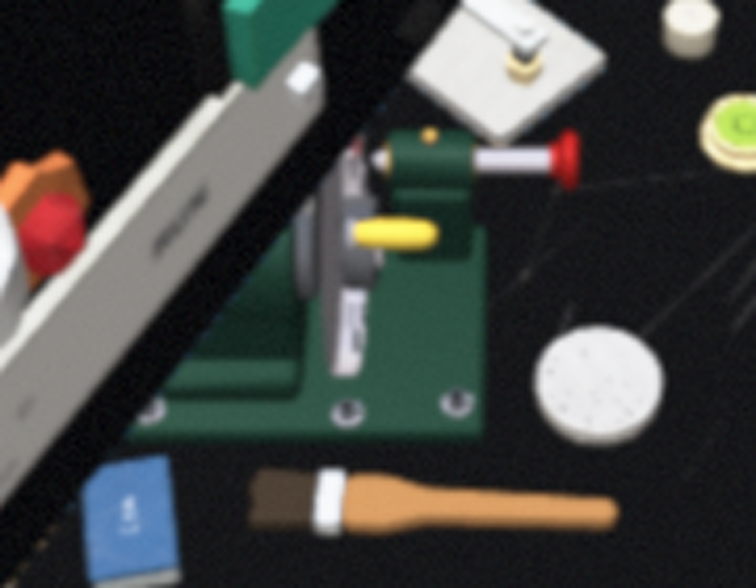

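```bash
python3 - <<'E'
from h import *
S=bot.camera_info('side');C=bot.camera_info('scene')
s=lambda x,y:ray(S,230+(x+.5)/4.5-.5,130+(y+.5)/4.5-.5)
c=lambda x,y:ray(C,190+(x+.5)/4.2-.5,170+(y+.5)/4.2-.5)
def pl(r,z): o,d=r; return np.round(o+d*(z-o[2])/d[2],4)
for n,a,b in [('boltF',(311,410),(456,402)),('boltM',(367,350),(347,411)),('knob',(424,434),(573,159)),('hand tip',(365,212),(432,236)),('handmid',(385,202),(398,234)),('oiler',(513,315),(430,135)),]:
    p,e=tri(s(*a),c(*b));print(n,np.round(p,4),round(e,4))
print('side bolts',pl(s(311,410),.017),pl(s(367,350),.017),pl(s(658,322),.017))
print('scene bolts',pl(c(456,402),.017),pl(c(347,411),.017),pl(c(150,408),.017))
print('side corners',pl(s(275,425),.014),pl(s(500,525),.014),pl(s(690,328),.014))
print('scene corners',pl(c(485,436),.014),pl(c(486,228),.014))
for z in(.085,):print('knob',pl(s(424,434),z),pl(c(575,159),z))
E
```

```text
boltF [0.5605 0.2692 0.0176] 0.0002
boltM [0.6055 0.3022 0.0181] 0.0003
knob [0.5622 0.1478 0.0863] 0.0008
hand tip [0.5824 0.2545 0.1309] 0.0052
handmid [0.5965 0.2612 0.1293] 0.003
oiler [0.6251 0.1856 0.1057] 0.0007
side bolts [0.5607 0.27   0.017 ] [0.606  0.3036 0.017 ] [0.7497 0.2604 0.017 ]
scene bolts [0.5608 0.2689 0.017 ] [0.6061 0.3016 0.017 ] [0.6938 0.3509 0.017 ]
side corners [0.5417 0.2703 0.014 ] [0.6048 0.1564 0.014 ] [0.764  0.2522 0.014 ]
scene corners [0.5385 0.2771 0.014 ] [0.6064 0.1631 0.014 ]
knob [0.5634 0.1495 0.085 ] [0.5614 0.1465 0.085 ]
```

```bash
python3 - <<'E'
from h import *
S=bot.camera_info('side');C=bot.camera_info('scene')
for u,v in[(178,185),(322,148)]: print('side box bottom',onz(S,u,v,0))
for u,v in[(163,90),(200,133),(318,93)]: print('side box top?',[np.round(onz(S,u,v,z),3)for z in(.1,.2)])
print('scene box corner',[np.round(onz(C,308,372,z),3) for z in(0,.1,.2)], [np.round(onz(C,192,310,z),3) for z in(0,.1,.2)])
for z in(.3,.4,.5,.6,.7):
    o,d=ray(C,295,185);p=o+d*(z-o[2])/d[2];q=proj(S,p); o,d=ray(C,100,385);p2=o+d*(z-o[2])/d[2];print(np.round(p,3),np.round(q),np.round(p2,3),np.round(proj(S,p2)))
save('wrist','w0.png')
E
```

```text
side box bottom [0.35600437 0.5607944  0.        ]
side box bottom [0.76299089 0.57335943 0.        ]
side box top? [array([0.411, 0.953, 0.1  ]), array([0.381, 0.689, 0.2  ])]
side box top? [array([0.441, 0.617, 0.1  ]), array([0.406, 0.413, 0.2  ])]
side box top? [array([0.82 , 0.717, 0.1  ]), array([0.716, 0.495, 0.2  ])]
scene box corner [array([0.427, 0.452, 0.   ]), array([0.408, 0.483, 0.1  ]), array([0.389, 0.514, 0.2  ])] [array([0.698, 0.461, 0.   ]), array([0.649, 0.491, 0.1  ]), array([0.599, 0.522, 0.2  ])]
[0.55  0.286 0.3  ] [285.  97.] [0.582 0.687 0.3  ] [237.  38.]
[0.5   0.361 0.4  ] [242.  35.] [0.527 0.695 0.4  ] [209.  -2.]
[0.451 0.435 0.5  ] [197. -28.] [0.473 0.703 0.5  ] [177. -48.]
[0.402 0.51  0.6  ] [150. -95.] [0.418 0.711 0.6  ] [ 142. -100.]
[0.352 0.584 0.7  ] [ 101. -164.] [0.363 0.718 0.7  ] [ 101. -160.]
```

View pics/w0.png

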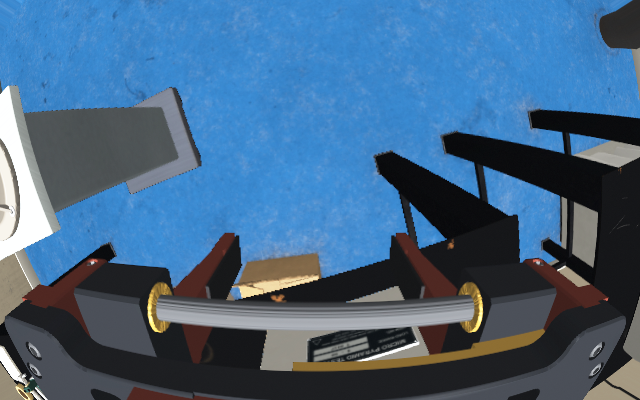

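```bash
python3 -m pendant '{"linear":[[0.03,-0.05,0.02],[0.06,-0.1,0.03],[0.09,-0.15,0.03],[0.115,-0.2,0.03],[0.136,-0.243,0.03],[0.136,-0.243,0.03],[0.136,-0.243,0.03]],"yaw":[8,17,26,35,44,48.6,48.6],"fingers":[0,0,0,0,0,0,0]}' 10
python3 - <<'E'
from h import *
c=bot.camera_info('wrist');o=bot.observe();print(o['position'],o['ee_rot'],o['joint_positions'],o['time']);save('wrist','w1.png');save('scene','c1.png')
E
```

```text
time: 1.02
position: [0.3407, 0.3998, 0.2527]
ee_rot: [0.836, -3.028, -0.0]
contact_force: [0.1, 0.5, -0.3]
grip_width: 0.238
[0.34066873 0.3998356  0.25266066] [ 8.35907493e-01 -3.02821464e+00 -1.68381679e-04] [-0.94375721  0.20346212 -0.04636133  1.87371621  0.01052135  1.064673
  1.11519688] 1.025
```

View pics/w1.png

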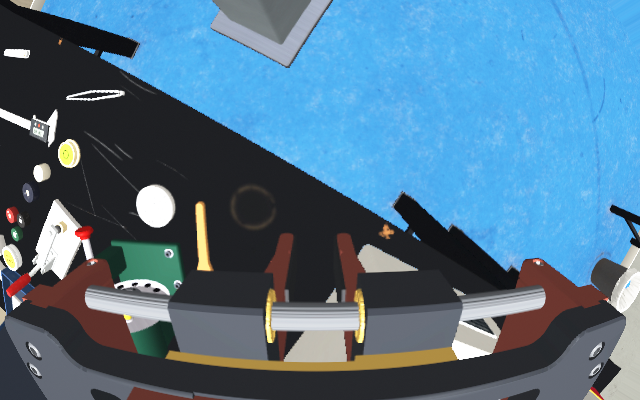

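View pics/c1.png

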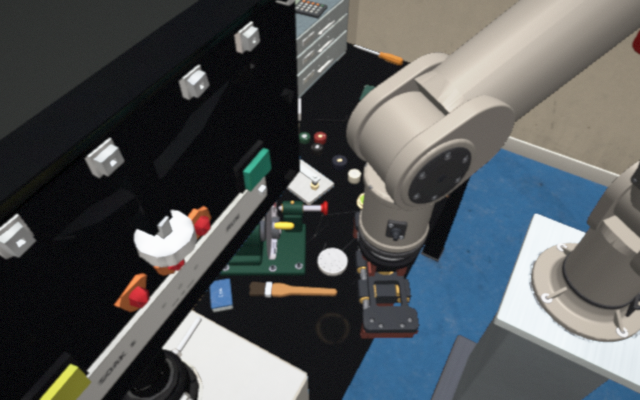

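```bash
python3 -m pendant '{"linear":[[0.05,-0.03,0],[0.10,-0.055,-0.01],[0.15,-0.08,-0.02],[0.2,-0.1,-0.035],[0.24,-0.114,-0.05],[0.24,-0.114,-0.05]],"yaw":[0,0,0,0,0,0],"fingers":[0,0,0,0,0,0]}' 10
python3 - <<'E'
from h import *
o=bot.observe();print(o['position'],o['ee_rot'],o['time'],o['contact_force']);save('wrist','w2.png')
a=save('side','s2.png')[100:260,230:400,::-1];cv2.imwrite('pics/s2c.png',cv2.resize(a,None,fx=3.7,fy=3.7,interpolation=2))
a=save('scene','c2.png')[150:310,190:400,::-1];cv2.imwrite('pics/c2c.png',cv2.resize(a,None,fx=3.7,fy=3.7,interpolation=2))
E
```

```text
time: 1.88
position: [0.5823, 0.2841, 0.2005]
ee_rot: [0.831, -3.028, 0.004]
contact_force: [-0.1, 0.2, 0.6]
grip_width: 0.003
[0.58234802 0.28412304 0.20049025] [ 0.83075395 -3.02760656  0.00374286] 1.875 [-0.12999888  0.15902407  0.58546092]
```

View pics/w2.png

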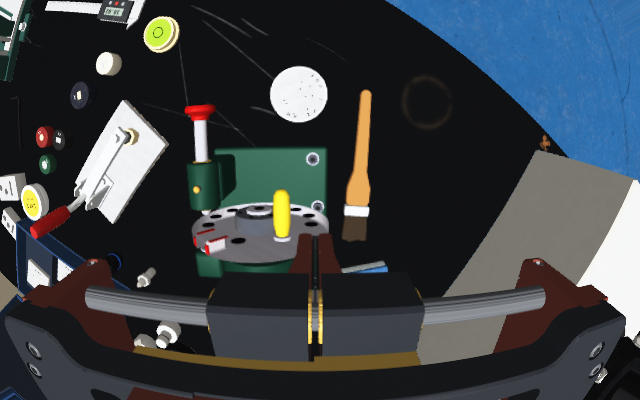

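View pics/s2c.png

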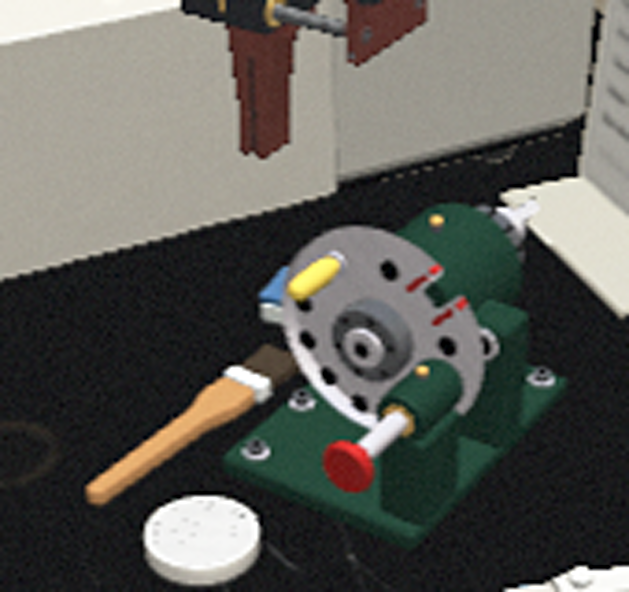

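View pics/c2c.png

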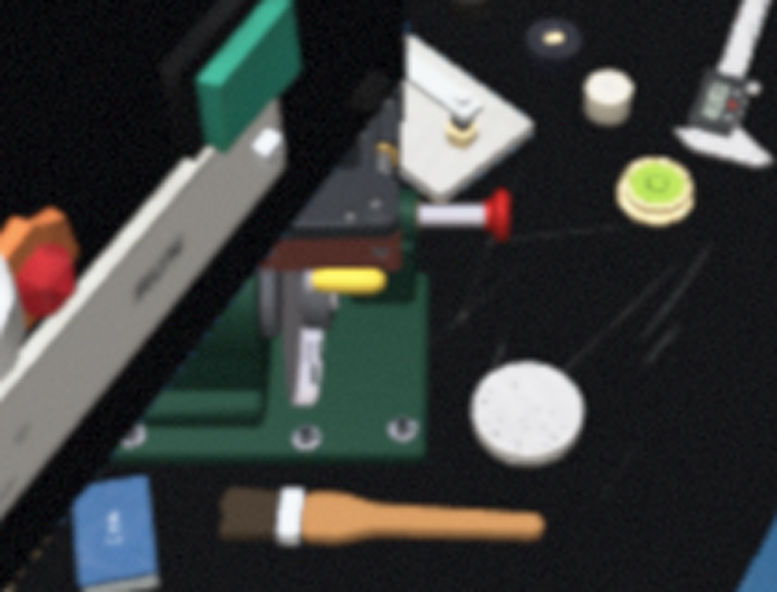

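```bash
cat >> h.py <<'E'
def wray(ci,u,v):
    f=200/np.tan(np.radians(ci['vfov']/2)); T=np.array(ci['T'])
    x,y=u-ci['cx'],v-ci['cy'];r=np.hypot(x,y)+1e-9;t=r/f
    d=np.array([np.sin(t)*x/r,-np.sin(t)*y/r,-np.cos(t)]);return T[:3,3],T[:3,:3]@d
def pl(r,z): o,d=r; return np.round(o+d*(z-o[2])/d[2],4)
PSI=np.radians(31);XF=np.array([np.cos(PSI),np.sin(PSI)]);YF=np.array([-XF[1],XF[0]])
E
python3 - <<'E'
from h import *
c=bot.camera_info('wrist');print(np.round(c['T'],3)[:3,3])
im=cv2.imread('pics/w2.png');h=cv2.cvtColor(im,cv2.COLOR_BGR2HSV)
m=(abs(h[...,0].astype(int)-29)<6)&(h[...,1]>150)&(h[...,2]>120);m[:180]=0;m[:, :255]=0;m[:,300:]=0;m[250:]=0
y,x=np.nonzero(m);print(x.min(),x.max(),y.min(),y.max())
tip=(x[y<y.min()+6].mean(),y.min());print('tip',tip,pl(wray(c,*tip),.128),pl(wray(c,*tip),.131));base=(x[y>y.max()-5].mean(),y.max());print(base,pl(wray(c,*base),.128))
mid=(x.mean(),y.mean());print('mid',mid,pl(wray(c,*mid),.130))
for n,p,z in[('boltF',(313,159),.017),('boltM',(318,207),.017),('cornFL',(326,149),.014),('cornFR',(216,149),.014),('knobtop',(200,106),.097),('oiler',(197,189),.105),('disctop R face',(192,237),.09),('level',(161,35),.015)]:
    print(n,pl(wray(c,*p),z))
E
```

```text
[0.513 0.25  0.364]
273 290 189 236
tip (np.float64(280.9076923076923), np.int64(189)) [0.5756 0.2566 0.128 ] [0.5748 0.2565 0.131 ]
(np.float64(281.7068965517241), np.int64(236)) [0.6101 0.2767 0.128 ]
mid (np.float64(281.22160664819944), np.float64(212.64404432132963)) [0.5918 0.2663 0.13  ]
boltF [0.556  0.2738 0.017 ]
boltM [0.6015 0.308  0.017 ]
cornFL [0.5389 0.2807 0.014 ]
cornFR [0.6032 0.1697 0.014 ]
knobtop [0.555  0.1565 0.097 ]
oiler [0.621  0.1908 0.105 ]
disctop R face [0.6759 0.2032 0.09  ]
level [0.5144 0.0341 0.015 ]
```

```bash
python3 -m pendant '{"linear":[[-0.009,0.007,0],[-0.009,0.007,0],[-0.009,0.007,-0.04],[-0.009,0.007,-0.08],[-0.009,0.007,-0.089],[-0.009,0.007,-0.089]],"yaw":[0,0,0,0,0,0],"fingers":[0,0,0,0,0,0]}' 10
python3 - <<'E'
from h import *
o=bot.observe();print(o['position'],o['ee_rot'],o['time'],o['contact_force']);save('wrist','w3.png')
a=save('side','s3.png')[100:260,230:400,::-1];cv2.imwrite('pics/s3c.png',cv2.resize(a,None,fx=3.7,fy=3.7,interpolation=2))
E
```

```text
time: 2.78
position: [0.5715, 0.2936, 0.1142]
ee_rot: [-0.839, 3.027, 0.0]
contact_force: [0.4, -0.2, 0.9]
grip_width: 0.008
[0.57148643 0.29362915 0.11417133] [-8.39237437e-01  3.02737893e+00  7.76141121e-05] 2.775 [ 0.40803865 -0.16815959  0.88800341]
```

View pics/w3.png

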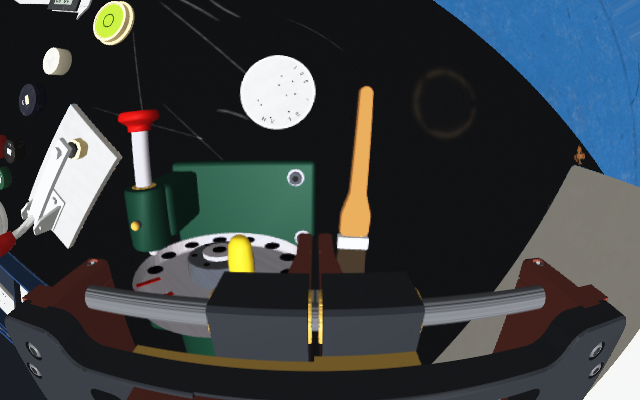

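View pics/s3c.png

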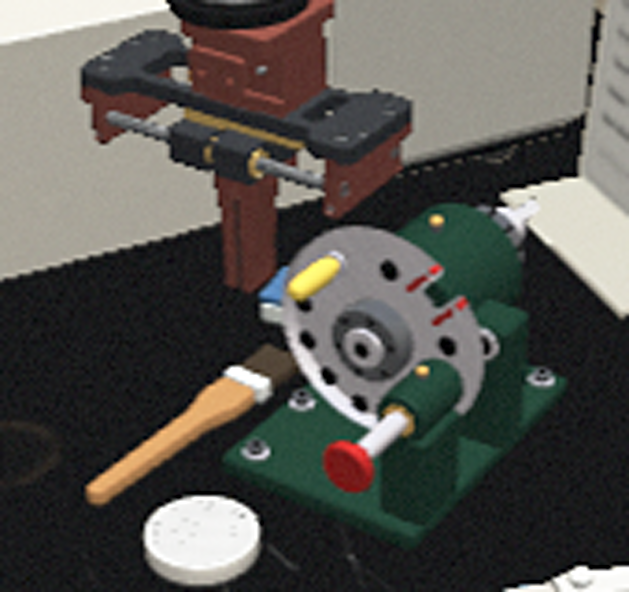

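```bash
python3 -m pendant '{"linear":[[0.004,-0.007,0],[0.008,-0.0135,0],[0.0115,-0.019,0],[0.0145,-0.024,0],[0.0175,-0.029,0],[0.0205,-0.034,0],[0.023,-0.0385,0],[0.023,-0.0385,0]],"yaw":[0,0,0,0,0,0,0,0],"fingers":[0,0,0,0,0,0,0,0]}' 10
python3 - <<'E'
from h import *
o=bot.observe();print(o['position'],o['ee_rot'],o['time'],o['contact_force']);save('wrist','w4.png')
a=save('side','s4.png')[130:250,270:400,::-1];cv2.imwrite('pics/s4c.png',cv2.resize(a,None,fx=5,fy=5,interpolation=2))
E
```

```text
time: 3.88
position: [0.595, 0.2543, 0.1138]
ee_rot: [-0.837, 3.027, -0.0]
contact_force: [-0.1, 1.4, 0.4]
grip_width: 0.007
[0.59497479 0.25433066 0.11378742] [-8.37423008e-01  3.02737613e+00 -2.04744928e-04] 3.875 [-0.06054875  1.37312805  0.44810645]
```

View pics/w4.png

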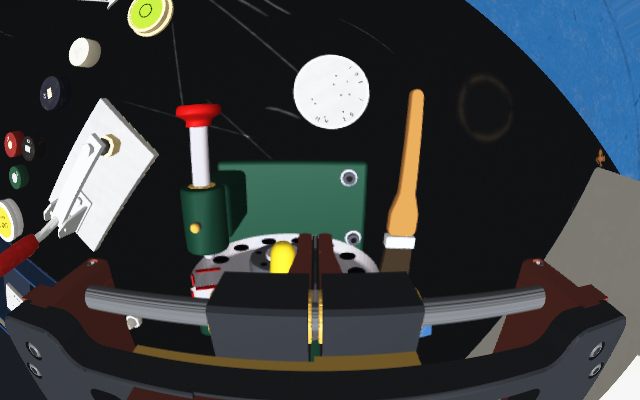

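View pics/s4c.png

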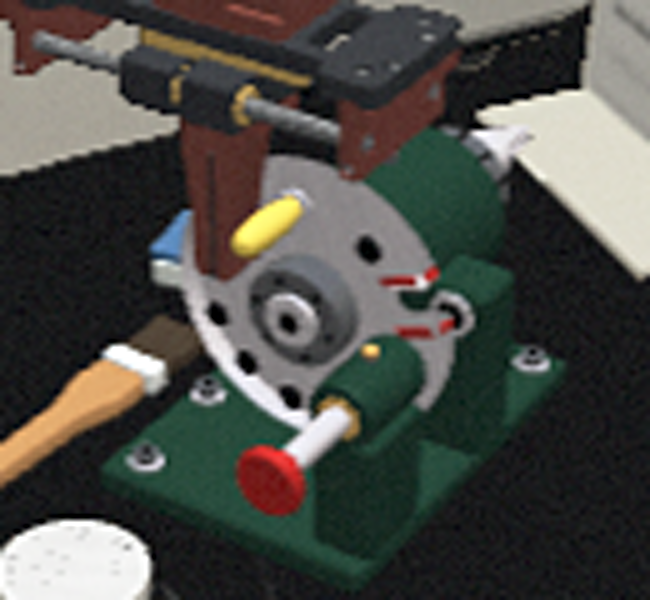

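```bash
cat >> h.py <<'E'
def onface(r,D,xoff=0):
    o,d=r;n=np.r_[XF,0];P=np.r_[D,.085]+n*xoff
    t=n@(P-o)/(n@d);q=o+t*d-P;return q[:2]@YF*1e3,q[2]*1e3
E
python3 - <<'E'
from h import *
from scipy.optimize import least_squares
S=bot.camera_info('side')
s=lambda x,y:ray(S,230+(x+.5)/4.5-.5,130+(y+.5)/4.5-.5)
im=cv2.imread('pics/s0.png') if 0 else cv2.imread('pics/side0.png')
h=cv2.cvtColor(im,cv2.COLOR_BGR2HSV);m=((h[...,1]<40)&(h[...,2]>85)).astype(np.uint8)
m[:155]=0;m[220:]=0;m[:,:290]=0;m[:,375:]=0
n,l,st,ce=cv2.connectedComponentsWithStats(m);k=1+st[1:,4].argmax();print(st[k])
cs=max(cv2.findContours((l==k).astype(np.uint8),0,1)[0],key=len)[:,0]
for D0 in [(.630,.252)]:
    yz=np.array([onface(ray(S,*p),D0) for p in cs]);r=np.hypot(*yz.T);a=np.degrees(np.arctan2(yz[:,1],yz[:,0]))
    for t in range(-180,180,20):
        w=(a>=t)&(a<t+20)
        if w.any():print(t,np.round(r[w].max(),1))
E
```

```text
[ 300  161   65   59 1514]
-180 69.4
-160 67.0
-140 28.0
-120 67.2
-100 78.8
-80 66.8
-60 67.3
-40 67.5
-20 81.8
0 64.6
20 65.3
40 67.5
60 70.7
80 73.3
100 74.8
120 72.7
140 81.8
160 82.2
```

```bash
python3 - <<'E'
import cv2
a=cv2.imread('pics/side0.png')[150:230,290:380];cv2.imwrite('pics/z0.png',cv2.resize(a,None,fx=7,fy=7,interpolation=2))
a=cv2.imread('pics/s4.png')[150:230,290:380];cv2.imwrite('pics/z4.png',cv2.resize(a,None,fx=7,fy=7,interpolation=2))
E
```

```text
(no output)
```

View pics/z0.png

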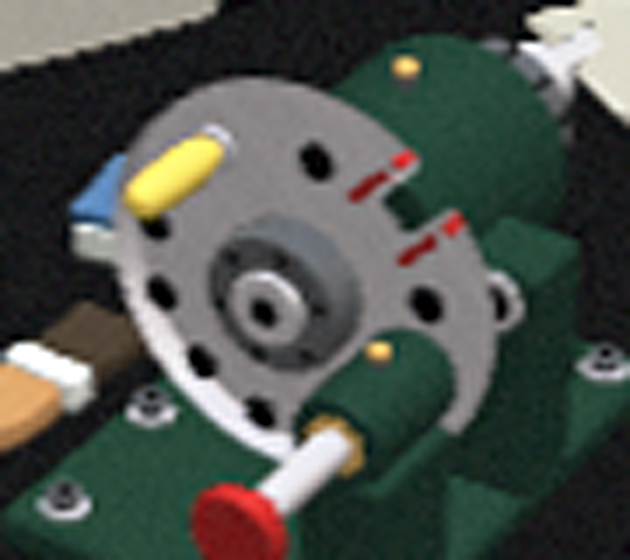

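View pics/z4.png

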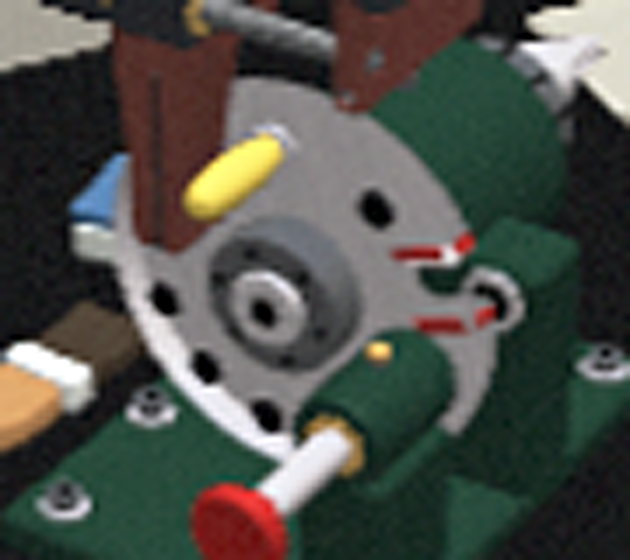

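```bash
cat > fit.py <<'E'
from h import *
S=bot.camera_info('side')
z=lambda x,y:ray(S,290+(x+.5)/7-.5,150+(y+.5)/7-.5)
E
python3 - <<'E'
from fit import *
from scipy.optimize import least_squares
E=[(112,215),(120,275),(135,315),(180,390),(225,435),(285,463),(390,170),(440,233)]
f=lambda D:[np.hypot(*onface(z(*e),D))-66 for e in E]
r=least_squares(f,[.63,.252],loss='soft_l1',f_scale=1.);D=r.x;print('D',D,np.round(r.fun,1))
k=np.array([.5622,.1478]);print('knob in D frame',(k-D)@XF,(k-D)@YF)
print('hubface',onface(z(264,311),D,-.02),onface(z(264,311),D,-.013))
for n,M in('s0',[(350,198),(385,175),(400,262),(435,236)]),('s4',[(395,254),(440,252),(415,324),(460,324)]):
    q=np.array([onface(z(*e),D) for e in M]);print(n,np.round(q,1).tolist());c=q.mean(0);print(c,'slot angle below level',np.degrees(np.arctan2(-c[1],-c[0])))
for n,p in('s0',(140,205)),('s4',(200,207)):
    q=onface(z(*p),D,-.042);print(n,'handle tip',q)
E
```

```text
D [0.62932405 0.2501329 ] [ 0.  -0.7 -1.2 -0.1  0.9 -1.7 -1.4 -1.6]
knob in D frame -0.11024187917017884 -0.05314497890918745
hubface (np.float64(-3.2726571316524744), np.float64(6.306529809965891)) (np.float64(1.2329142102969497), np.float64(0.7126399326728566))
s0 [[-20.3, 41.1], [-32.0, 52.9], [-37.8, 24.9], [-49.3, 37.9]]
[-34.85973657  39.18634516] slot angle below level -48.34406437542453
s4 [[-36.1, 27.1], [-51.1, 33.0], [-43.5, 5.0], [-58.6, 10.5]]
[-47.33182047  18.90680603] slot angle below level -21.77435342854443
s0 handle tip (np.float64(25.373126188904248), np.float64(45.39312134475866))
s4 handle tip (np.float64(4.364381136797375), np.float64(51.833381128406586))
```

```bash
python3 -m pendant '{"linear":[[0.002,-0.0035,0],[0.0045,-0.0075,0],[0.0065,-0.011,0],[0.0077,-0.0129,0],[0.0077,-0.0129,0]],"yaw":[0,0,0,0,0],"fingers":[0,0,0,0,0]}' 10
python3 - <<'E'
from h import *
o=bot.observe();print(o['position'],o['time'],o['contact_force'])
a=save('side','s5.png')[150:230,290:380,::-1];cv2.imwrite('pics/z5.png',cv2.resize(a,None,fx=7,fy=7,interpolation=2))
save('wrist','w5.png')
E
```

```text
time: 4.6
position: [0.6025, 0.241, 0.1135]
ee_rot: [0.838, -3.028, 0.001]
contact_force: [0.2, 0.4, 0.5]
grip_width: 0.004
[0.60252003 0.24100808 0.11350206] 4.6 [0.22155534 0.43009494 0.54392065]
```

View pics/z5.png

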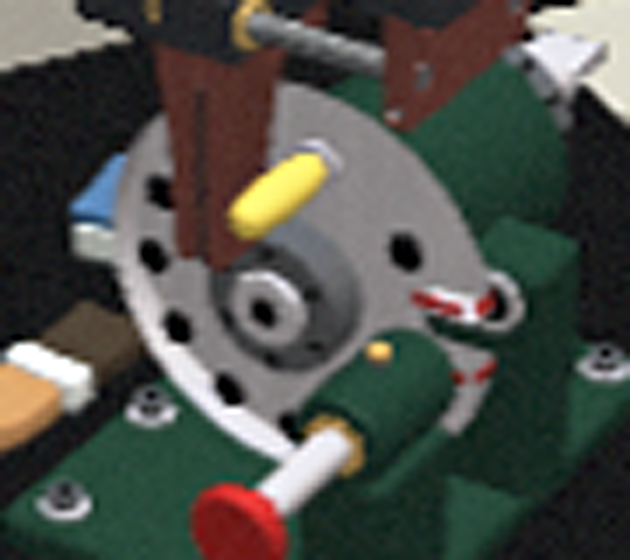

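View pics/w5.png

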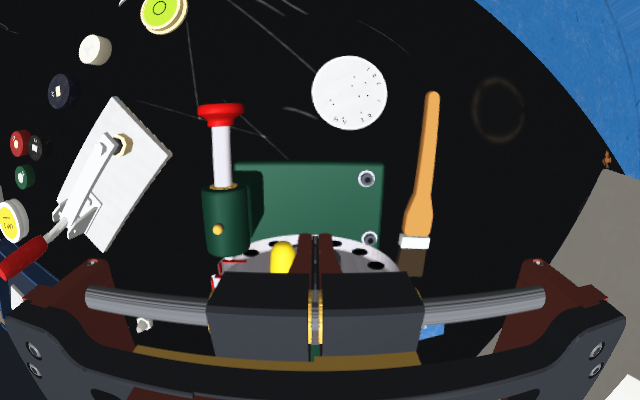

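```bash
python3 - <<'E'
from fit import *
D=[.6293,.2501]
A=lambda p:(lambda q:(np.degrees(np.arctan2(-q[1],-q[0])),np.hypot(*q)))(onface(z(*p),D))
for n,p in('hole s0',(315,162)),('hole s4',(376,210)),('hole s5',(404,252)),('holeB s0',(426,305)),('mark s0',(367,187)),('mark s4',(417,253)),('mark s5',(440,304)),('hole L s0',(262,412)),('L2 s0',(203,362)),('L3',(162,293)),('s4',(266,415)),('s4',(207,366)),('s4',(164,299)),('s5',(231,389)),('s5',(178,327)),('s5',(154,256)):print(n,np.round(A(p),1))
E
```

```text
hole s0 [-80.6  50.1]
hole s4 [-53.8  49.6]
hole s5 [-36.4  48.6]
holeB s0 [-15.5  48.8]
mark s0 [-60.9  53.6]
mark s4 [-34.6  52.8]
mark s5 [-16.3  53.9]
hole L s0 [102.2  49. ]
L2 s0 [131.   49.2]
L3 [160.7  50.3]
s4 [100.3  49.3]
s4 [128.9  49. ]
s4 [158.3  50.3]
s5 [116.7  48.7]
s5 [146.7  49.8]
s5 [175.6  50.3]
```

```bash
python3 -m pendant '{"linear":[[0.001,-0.0016,0],[0.0018,-0.003,0],[0.0018,-0.003,0],[0.0018,-0.003,0]],"yaw":[0,0,0,0],"fingers":[0,0,0,0]}' 10
python3 - <<'E'
from h import *
o=bot.observe();print(o['position'],o['time'],o['contact_force'])
a=save('side','s6.png')[150:230,290:380,::-1];cv2.imwrite('pics/z6.png',cv2.resize(a,None,fx=7,fy=7,interpolation=2))
E
```

```text
time: 5.2
position: [0.6036, 0.2389, 0.1134]
ee_rot: [0.839, -3.027, 0.0]
contact_force: [-2.6, 1.4, -1.2]
grip_width: 0.008
[0.60360556 0.2388911  0.11337059] 5.2 [-2.56599707  1.36000401 -1.24155333]
```

View pics/z6.png

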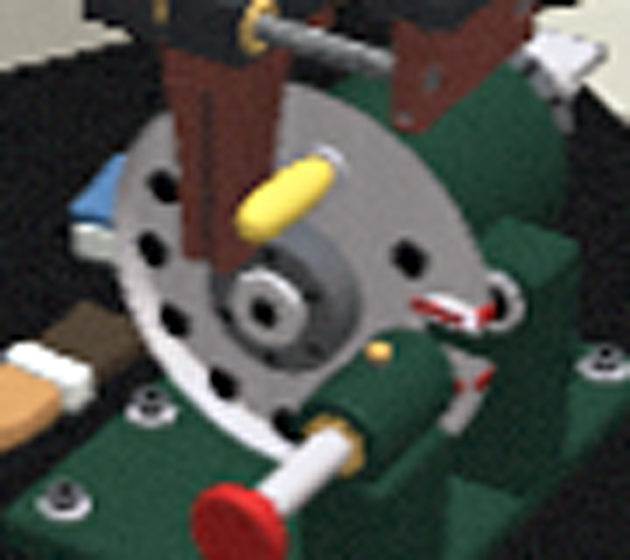

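```bash
python3 - <<'E'
from fit import *
D=[.6293,.2501]
A=lambda p:(lambda q:(np.degrees(np.arctan2(-q[1],-q[0])),np.hypot(*q)))(onface(z(*p),D))
a=[A(p) for p in [(409,260),(440,310),(223,384),(174,322),(152,249)]]
print(np.round(a,1))
r6=cv2.imread('pics/s6.png').astype(int);h=None
# dark-hole centroids s0,s4,s5,s6 at subpixel
for n,seeds in ('side0',[(335,173),(351,193.5),(319,201.6),(313,191.7)]),('s5',[(347.7,186),(323,205.5),(315.4,196.7),(312,186.5)]),('s6',[(348.4,187),(321.8,204.8),(314.8,196),(311.7,185.5)]):
    g=cv2.cvtColor(cv2.imread(f'pics/{n}.png'),cv2.COLOR_BGR2GRAY).astype(float);out=[]
    for u,v in seeds:
        u0,v0=int(round(u)),int(round(v));w=g[v0-4:v0+5,u0-4:u0+5];W=np.clip(95-w,0,None);Y,X=np.mgrid[v0-4:v0+5,u0-4:u0+5]
        W*=((X-u)**2+(Y-v)**2<14);p=((X*W).sum()/W.sum(),(Y*W).sum()/W.sum());q=onface(ray(S,*p),D);out.append(round(float(np.degrees(np.arctan2(-q[1],-q[0]))),1))
    print(n,out)
E
```

```text
[[-33.1  48.8]
 [-14.1  53.4]
 [120.2  49.5]
 [148.9  50.3]
 [178.3  50.9]]
side0 [-80.2, -15.6, 131.3, 160.7]
s5 [-36.0, 117.1, 146.4, 175.5]
s6 [-33.3, 120.4, 149.4, 178.0]
```

```bash
python3 -m pendant '{"linear":[[0.0006,-0.001,0],[0.0006,-0.001,0],[0.0006,-0.001,0],[-0.004,0.006,0],[-0.012,0.020,0],[-0.012,0.020,0.03],[-0.012,0.020,0.08],[-0.012,0.020,0.1]],"yaw":[0,0,0,0,0,0,0,0],"fingers":[0,0,0,0,0,0,0,0]}' 10
python3 - <<'E'
from fit import *
D=[.6293,.2501]
o=bot.observe();print(o['position'],o['time'],o['contact_force'])
a=save('side','s7.png')[150:230,290:380,::-1];cv2.imwrite('pics/z7.png',cv2.resize(a,None,fx=7,fy=7,interpolation=2))
save('wrist','w7.png')
for n,seeds in ('s7',[(348.7,188),(321.5,204.3),(314.5,195.5),(311.5,185)]),:
    g=cv2.cvtColor(cv2.imread(f'pics/{n}.png'),cv2.COLOR_BGR2GRAY).astype(float);out=[]
    for u,v in seeds:
        u0,v0=int(round(u)),int(round(v));w=g[v0-4:v0+5,u0-4:u0+5];W=np.clip(95-w,0,None);Y,X=np.mgrid[v0-4:v0+5,u0-4:u0+5]
        W*=((X-u)**2+(Y-v)**2<14);p=((X*W).sum()/W.sum(),(Y*W).sum()/W.sum());q=onface(ray(S,*p),D);out.append(round(float(np.degrees(np.arctan2(-q[1],-q[0]))),1))
    print(n,out)
E
```

```text
time: 6.25
position: [0.593, 0.2606, 0.2172]
ee_rot: [-0.839, 3.022, 0.002]
contact_force: [-0.7, 0.2, -0.0]
grip_width: 0.006
[0.59302966 0.26058029 0.21724572] 6.25 [-0.65238744  0.24127728 -0.0177687 ]
s7 [-31.5, 121.6, 151.1, 179.5]
```

View pics/z7.png

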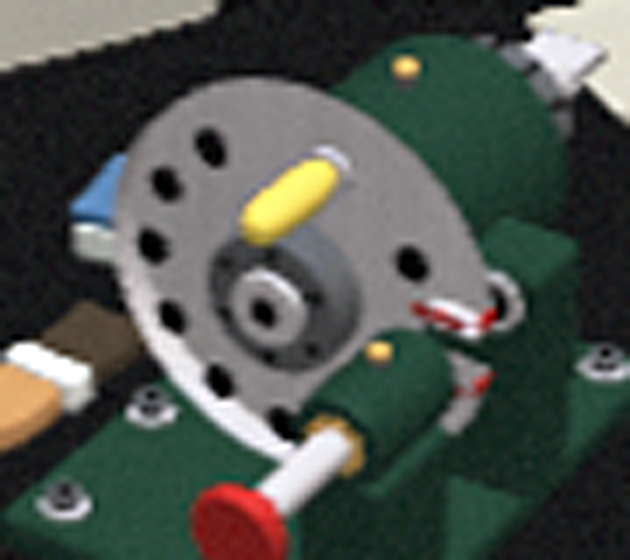

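View pics/w7.png

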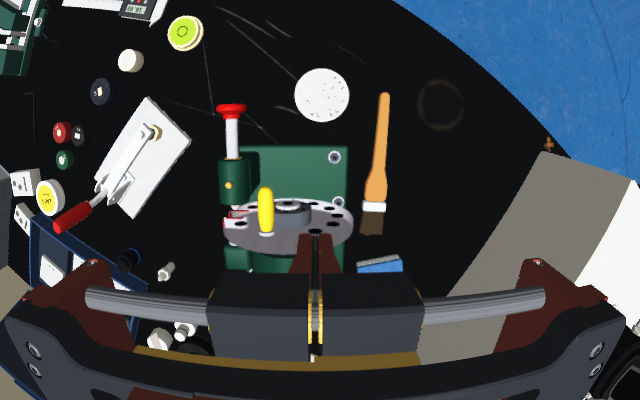

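```bash
python3 -m pendant '{"linear":[[-0.025,-0.04,0],[-0.045,-0.09,0],[-0.0565,-0.128,0],[-0.0565,-0.128,0],[-0.0565,-0.128,-0.05],[-0.0565,-0.128,-0.1],[-0.0565,-0.128,-0.136],[-0.0565,-0.128,-0.136]],"yaw":[0,0,0,0,0,0,0,0],"fingers":[0,0,0,0,0,0,0,0]}' 10
python3 - <<'E'
from h import *
o=bot.observe();print(o['position'],o['time'],o['contact_force'])
a=save('side','s8.png')[110:260,250:420,::-1];cv2.imwrite('pics/z8.png',cv2.resize(a,None,fx=4.5,fy=4,interpolation=2))
save('wrist','w8.png')
E
```

```text
time: 7.35
position: [0.533, 0.1317, 0.0746]
ee_rot: [0.84, -3.021, 0.0]
contact_force: [1.1, 0.1, -0.5]
grip_width: 0.004
[0.53304019 0.1317016  0.07458212] 7.35 [ 1.12145974  0.12135888 -0.51874568]
```

View pics/z8.png

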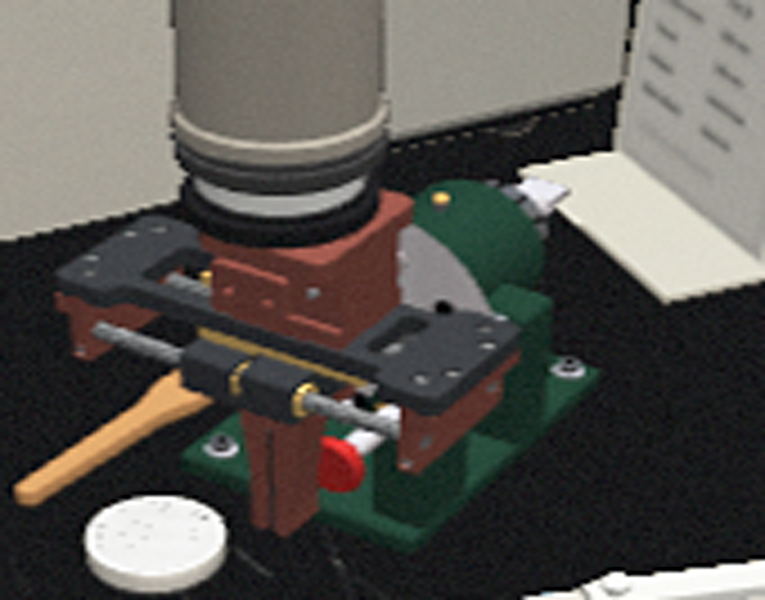

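View pics/w8.png

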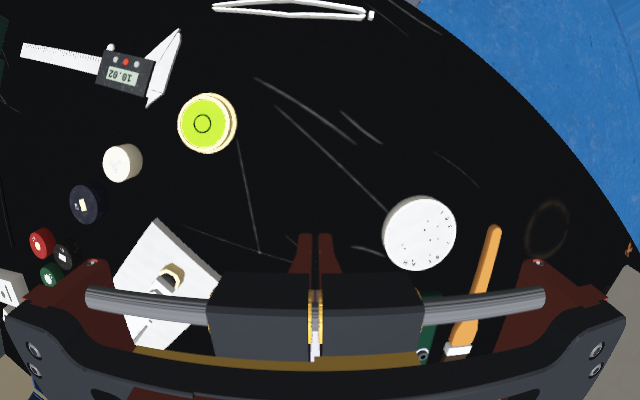

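```bash
python3 -m pendant '{"linear":[[0.007,0.004,0.001],[0.014,0.0085,0.002],[0.019,0.0115,0.002],[0.023,0.014,0.002],[0.027,0.0165,0.002],[0.031,0.0185,0.002],[0.034,0.0205,0.002],[0.034,0.0205,0.002]],"yaw":[0,0,0,0,0,0,0,0],"fingers":[0,0,0,0,0,0,0,0]}' 10
python3 - <<'E'
from h import *
o=bot.observe();print(o['position'],o['time'],o['contact_force'])
a=save('side','s9.png')[110:260,250:420,::-1];cv2.imwrite('pics/z9.png',cv2.resize(a,None,fx=4.5,fy=4,interpolation=2))
E
```

```text
time: 8.45
position: [0.5701, 0.1517, 0.0796]
ee_rot: [-0.838, 3.027, 0.0]
contact_force: [0.4, -0.4, 0.4]
grip_width: 0.008
[0.57010039 0.15165064 0.07962387] 8.45 [ 0.35733038 -0.36158323  0.42756629]
```

View pics/z9.png

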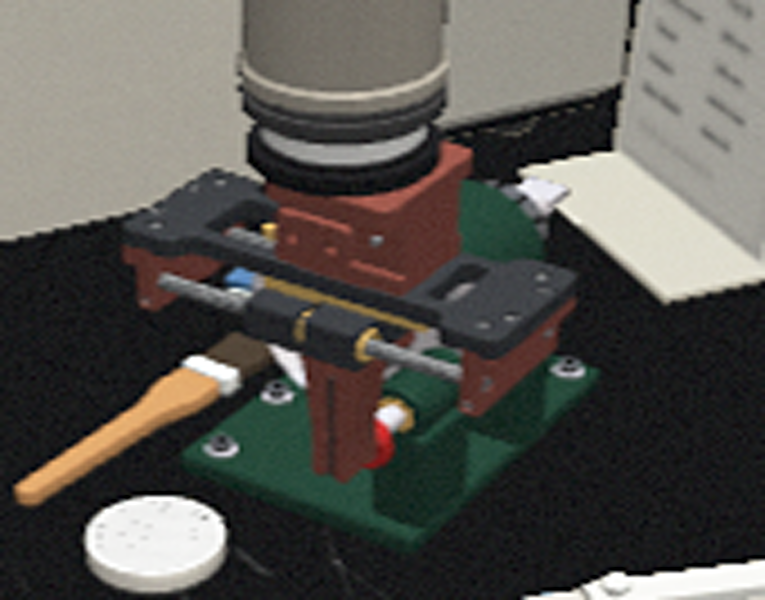

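```bash
python3 -m pendant '{"linear":[[0.003,0.002,0],[0.006,0.0035,0],[0.009,0.0055,0],[0.012,0.007,0],[0.0155,0.0095,0],[0.0155,0.0095,0]],"yaw":[0,0,0,0,0,0],"fingers":[0,0,0,0,0,0]}' 10
python3 - <<'E'
from h import *
o=bot.observe();print(o['position'],o['time'],o['contact_force'])
a=save('side','s10.png')[110:260,250:420,::-1];cv2.imwrite('pics/z10.png',cv2.resize(a,None,fx=4.5,fy=4,interpolation=2))
E
```

```text
time: 9.25
position: [0.5838, 0.1599, 0.0793]
ee_rot: [0.837, -3.024, 0.001]
contact_force: [-6.8, -4.7, 5.0]
grip_width: 0.004
[0.58380338 0.15991886 0.07933432] 9.25 [-6.82166012 -4.65542208  4.99508055]
```

View pics/z10.png

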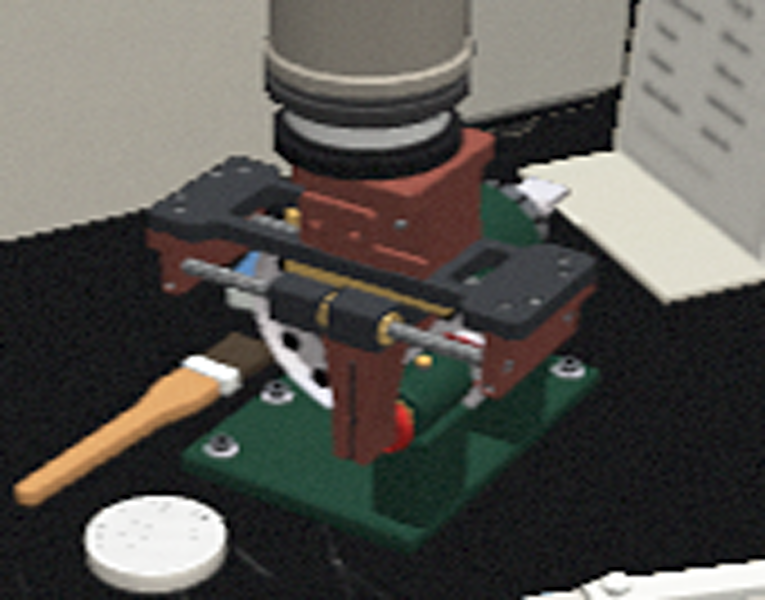

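```bash
python3 -m pendant '{"linear":[[0.0015,0.001,0],[0.003,0.0018,0],[0.003,0.0018,0]],"yaw":[0,0,0],"fingers":[0,0,0]}' 10
python3 - <<'E'
from h import *
o=bot.observe();p=o['position'];print(p,o['time'],o['contact_force'],(p[:2]-[.6293,.2501])@XF)
E
```

```text
time: 9.68
position: [0.5838, 0.1599, 0.0791]
ee_rot: [0.834, -3.018, 0.002]
contact_force: [-16.0, -8.3, 12.1]
grip_width: 0.005
[0.58384544 0.15993837 0.07910763] 9.675 [-16.02028902  -8.33971116  12.12063432] -0.08539883614670249
```

```bash
python3 -m pendant '{"linear":[[-0.006,-0.0035,0],[-0.02,-0.012,0],[-0.04,-0.024,0],[-0.04,-0.024,0],[-0.04,-0.024,0.05],[-0.045,-0.03,0.1],[-0.06,-0.04,0.14],[-0.06,-0.04,0.14]],"yaw":[0,0,0,0,0,0,0,0],"fingers":[0,0,0,0,0,0,0,0]}' 10
python3 - <<'E'
from h import *
o=bot.observe();p=o['position'];print(p,o['time'],o['contact_force'])
a=save('side','s11.png')[150:230,290:380,::-1];cv2.imwrite('pics/z11.png',cv2.resize(a,None,fx=7,fy=7,interpolation=2))
save('wrist','w11.png');
a=save('scene','c11.png')[150:310,190:400,::-1];cv2.imwrite('pics/c11c.png',cv2.resize(a,None,fx=3.7,fy=3.7,interpolation=2))
E
```

```text
time: 10.68
position: [0.5308, 0.1236, 0.2236]
ee_rot: [-0.836, 3.02, 0.001]
contact_force: [0.8, -0.4, -0.9]
grip_width: 0.006
[0.53078726 0.1236442  0.22355613] 10.675 [ 0.82894361 -0.42706522 -0.9484758 ]
```

View pics/z11.png

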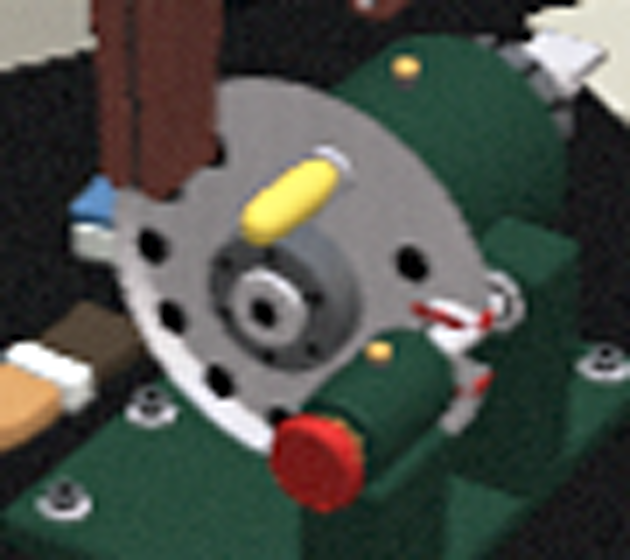

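View pics/w11.png

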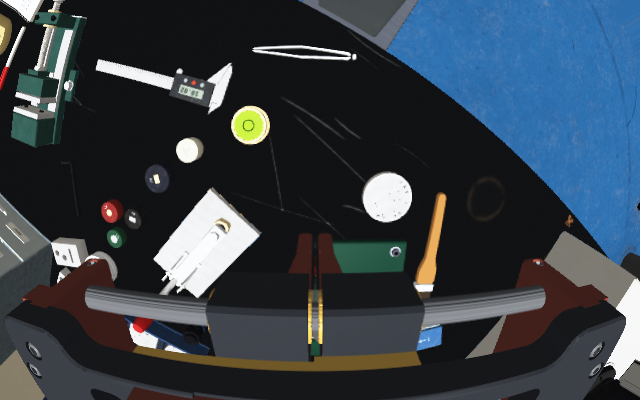

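View pics/c11c.png

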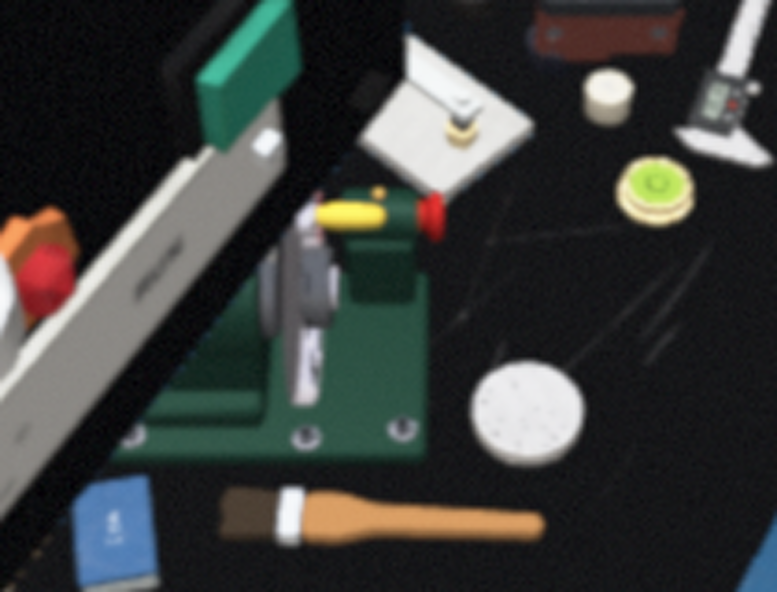

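```bash
python3 - <<'E'
from fit import *
C=bot.camera_info('scene')
def red(f,box):
    im=cv2.imread('pics/'+f);h=cv2.cvtColor(im,cv2.COLOR_BGR2HSV);m=((h[...,0]<8)|(h[...,0]>172))&(h[...,1]>150)&(h[...,2]>120)
    q=np.zeros_like(m);x0,y0,x1,y1=box;q[y0:y1,x0:x1]=m[y0:y1,x0:x1];y,x=np.nonzero(q);return x.mean(),y.mean(),len(x)
# bar axis points: face/cylinder mean ; x_f along axis by least-distance
ax0=np.r_[np.array([.6293,.2501])-.054*YF,.085];n=np.r_[XF,0]
for cam,fs in((S,(('side0.png',(310,205,340,240)),('s11.png',(320,200,350,230)))),(C,(('scene0.png',(315,195,335,225)),('c11.png',(298,195,318,225))))):
    for f,b in fs:
        u,v,k=red(f,b);o,d=ray(cam,u,v);s=np.linalg.lstsq(np.c_[n,-d],o-ax0,rcond=None)[0];print(f,round(u,1),round(v,1),k,'x_f mm',round(s[0]*1e3,1),np.linalg.norm(ax0+n*s[0]-o-d*s[1]))
im=cv2.imread('pics/s11.png')[195:235,315:365];cv2.imwrite('pics/k.png',cv2.resize(im,None,fx=14,fy=14,interpolation=2))
im=cv2.imread('pics/c11.png')[190:225,275:320];cv2.imwrite('pics/k2.png',cv2.resize(im,None,fx=14,fy=14,interpolation=2))
E
```

```text
side0.png 324.8 223.6 60 x_f mm -103.2 0.0035927809352837023
s11.png 335.9 214.1 61 x_f mm -64.5 0.002175256065937601
scene0.png 324.3 206.5 56 x_f mm -106.8 0.00195320266276703
c11.png 306.1 207.1 56 x_f mm -66.9 0.0009503072230115589
```

View pics/k.png

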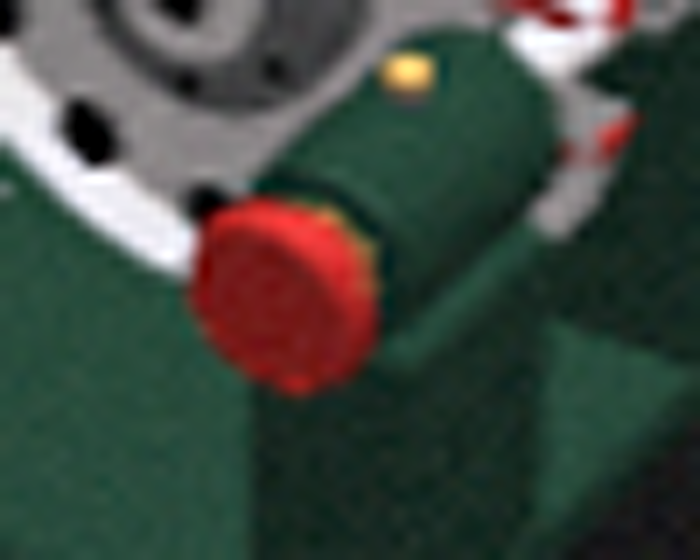

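View pics/k2.png

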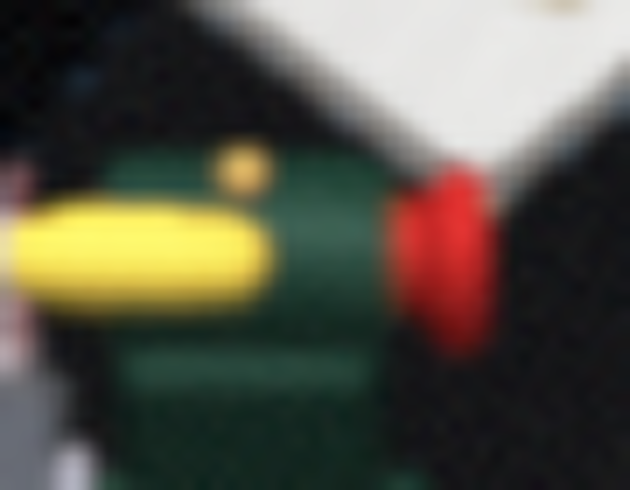

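```bash
python3 -c "
from workcell import bot
print(bot.sign_off())"
```

```text
the job is handed in; nothing more can be done
None
```

The job is done and handed in at about 10.8 s. I pushed the yellow handle round with the shut fingertips until the slot lined up with the bar, to within about 1° as measured in the side camera. I then backed off and pushed the red knob until it stopped.

- **Bar home:** over the last 3 mm of commanded push the arm no longer moved and the force rose to about 18 N along the bar, so I stopped there. The cameras put the knob's travel at 38.7 mm (side) and 39.9 mm (scene), from a start between 0 and 4 mm, and show the knob against its guide. The two readings differ by about 1 mm, which I take as within the camera calibration.
- **Hand clear:** the hand was withdrawn with the tool at 0.22 m above the table. The contact force was near zero at the last reading.
- **Loose things:** in the last pictures the brush, ball box, test block and level lie where they were. I did not see anything else disturbed.

No check failed.

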